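Prop the guard of the food warmer and turn its knob up

ROBOT

A 6-joint arm with a two-finger parallel gripper is mounted at the origin on the work surface. World frame = base frame: x ahead of the robot, y to its left, z up, the work surface at z = 0. Lengths are in m, angles in rad, forces in N, time in s.
With the tool pointing down it reaches from about 0.25 to 0.725 m from the base axis. Payload 4 kg.
Tool frame: the origin (TCP) lies on the centre line of the jaws, within the pads' length; the fingertips stand 17 mm ahead of it and the grasp point (between the pads) lies 2 mm behind it; z points along the fingers, y is the line along which they close (so a half turn about z gives the same grasp; the last joint's range is limited). The gripper opens to 85 mm and grips with 20 to 120 N. Pads are 22 mm wide; open, the fingers measure 114 mm over their backs; the gripper's body (76 mm by 85 mm) begins 54 mm behind the grasp point. The pads swing forward as they close: fully open they stand 13 mm farther back than shut.
Start: joints at [1.21, 0.241, 0.005, 1.335, 0, 1.571], TCP at [0.177, 0.468, 0.248] pointing down, gripper open.
Joint ranges: [-2.72, 2.72], [-1.05, 1.87], [-1.09, 1.28], [-1.99, 2.15], [-1.42, 1.44], [-3.14, 3.14]. Speed limits (rad/s): [2.79, 2.79, 3.14, 3.14, 3.14, 3.14].

INTERFACE

Orientations are given as a unit quaternion [x, y, z, w].
In Python, from workcell import get_obs, imaging, order gives the robot as it stands.
- The arm moves only by the tool apply_moves, never from a script. Its argument "targets" is a list that holds one entry, the list of rows, each a list of 5 numbers: the shift along the world's x, y, z in units of 40 mm (1.0 is 40 mm), then the turn about the world's z in degrees, then the gripper command: -1 is shut, 1 is fully open, values between are in proportion. In form: [[[dx, dy, dz, turn, fingers], ...]]. A call has 1 to 8 rows; each row shifts and turns the commanded pose from where the row before left it; what a row does not reach is not made up. A row lasts 1/12 s, in which the tool goes at most 41.7 mm and 7.16 degrees, less where a joint would pass 70% of its speed; a pose out of reach is approached as far as the arm can. A call is refused whole if a number of a shift passes 1 or a number of a turn 7.16, either way. A call with a gripper value outside its range is refused whole. The fingers move at their own pace and stop on an object; the grip force is fixed at half the most. Time passes only in rows, so rows that do not move let the fingers close. It gives the time, the measured TCP pose, the force, the opening and the grip force at its end, in the units of the state.
- get_obs(): the state, without advancing time (a new reading comes with each control period).
- imaging.camera(name): name is "side" or "top" or "wrist"; returns (picture, depth): 420x560x3 uint8, blue, green, red; 420x560 float32, m along the optical axis (not along the pixel's ray), 0 where there is no reading.
- imaging.get_calibration(name): a dict with "camera_matrix" (3x3 intrinsics, pixels), "eye" and "rotation" of the camera in the world; the wrist camera has in their place "hand_eye" (4x4, takes a point from camera to tool coordinates, whose origin is the TCP and whose axes are the flange's). Camera axes: x right, y down, z forward; pixel columns grow to the right and rows downward; lengths in m; the calibration is good to about 2 mm. A picture is of the moment at which its call begins: read the wrist's pose just before it. get_calibration takes no time and is no camera call.
- order.job_done(): hands the job in; it is judged then, once.
The state is a dict: "clock": time; "joint_pos": joint angles; "joint_vel": joint speeds; "tau": joint torques, N m; "eef_pos": TCP position; "tool_rot": TCP orientation; "ft_force": force on the tool from outside, world axes, zero at the start; "ft_torque": the same for the moment, N m; "grip_width": finger opening in m; "grasp_force": force on a finger pad.
Only numpy, scipy, OpenCV 4.12 (cv2) and the standard library are available. Lean on these libraries where they do the work, as an engineer would, in place of code of your own. Each camera call takes 0.05 s, during which the arm holds its last target. There are 200 camera calls.

TASK

The food warmer's thermostat knob sits under a yellow-rimmed clear flip guard that always falls shut. Lift the guard with the loose blue prop, drop the prop's front foot fully into the slot of the brass catch so that the guard stays propped open by itself, then turn the black knob clockwise right up to its end stop, and leave everything so. Work gently, without ramming the prop into the console or its guard, and leave the mug, jar and bottle where they are.

Things in the scene. Friction and masses are not known exactly. Their poses are not given: they have to be found in the camera images.
- console: Grey fixed console, front part of a steel food warmer. Origin at table height under the guard's hinge, half-way across; x points away from the console's front, y left seen from the front, z up. Level top panel 113 mm above the table, front edge at x = -124 mm, sides at y = -115 and 115 mm. The warmer behind it (x over 22 mm) is 115 to 146 mm high.
- catch_zone (a point): On the panel, mid of the brass catch's setting range (x -50, y 60 mm of the console), same axes. Catch, 50 mm wide in y, front to back: ridge 7 mm high and 16 mm thick, slot 16 mm long floored by the panel, wall 30 mm high. It is clamped firmly, its slot's centre anywhere within 12 mm in x of this point: not measured, find it by feel; the wall's face is 8 mm behind the slot's centre.
- hinge_mid (a point): Middle of the guard's hinge axis, which runs along the console's y, 52 mm above the panel.
- cover (a joint): Angle of the flip guard, rad: 0 shut (level), grows as its front edge rises, stop at 1.54. Plate 158 mm (hinge to free edge) by 200 mm by 5 mm, underside in the plane of the hinge axis; shut, it overhangs the console's front by 34 mm, open at front and sides. About 0.15 kg and a weak closing spring: falls shut from any angle unless held; loads the prop with about 0.3 to 1.5 N.
- cover_edge (a point): Middle of the guard's free edge, underside.
- knob (a joint): Angle of the knob, rad: grows clockwise seen from above, end stop at 1.40 (pointer at the thick red mark); starts between 0 and 0.45. Friction 0.05 N m; stays where it is left.
- knob_grip (a point): Grip point of the black knob on its vertical axis, 37 mm above the panel, at x -88, y -42 mm of the console. The grip is a bar 38 mm long along this point's own x (which turns with the knob), 14 mm thick along its y, from 14 to 44 mm above the panel.
- prop_grip (a point): Centre of the black handle block of the loose blue prop (0.3 kg, 24 mm wide all along). Block: 20 mm along x, 24 mm along y (grip across y, from above), reaching 30 mm below and 20 mm above this point. x points along the prop from handle to nose, z up. The prop stands on two feet, undersides 52 mm below this point; base bar 10 to 22 mm above the undersides.
- prop_foot (a point): Centre of the underside of the prop's front foot, 100 mm along x from the handle's centre and 52 mm below it, same axes. Foot 12 mm long, 10 mm high; a like rear foot 54 mm behind it; the upright post, 12 mm thick, stands over the front foot.
- prop_nose (a point): Foremost point of the rounded nose (12 mm thick, top 6 mm above this point) that runs forward from the post's top: 31 mm ahead of the front foot's centre and 134 mm above its underside, same axes.
- prop: The loose blue prop as a whole; its origin is the same point as point prop_foot.
- mug_mid (a point): White mug, 80 mm across, 90 mm high, at its centre. Leave it alone.
- jar_mid (a point): Yellow jar, 64 mm across, 100 mm high, at its centre. Leave it alone.
- water_mid (a point): Green bottle, 66 mm across, 210 mm high, at its centre. Leave it alone.
Not all that is in view belongs to the job. Several things look just like the prop: the one meant starts nearest to the robot's base.

How it is judged:
By the outcome, as a careful person would: the job done as asked, in the order asked, and still so for the second after the job is handed in, with the robot touching nothing.
It also fails if it takes over 72 s, if anything falls off the work surface, if the arm or the gripper's body presses on something with over 40 N, if the wrist force passes 120 N, or if a joint passes its speed limit or range.

## Working session

There is one attempt and no reset: what is moved stays moved. The work goes in short steps, Python scripts to look and compute and a tool call to move; the robot and the scene stay as the last step left them, time stands still between calls to the robot, and variables do not carry over. Pictures are saved under pics/ and viewed, at most 10 in all, crops included, and the job is handed in when it is done.

Besides the shell and the picture viewer there is one more tool, called in YAML: its name, and indented under it one key for each argument. apply_moves: Moves the arm, as the interface text tells. Its arguments: {"type":"object","properties":{"targets":{"type":"array","items":{"type":"array","items":{"type":"array","items":{"type":"number"}}}}},"required":["targets"]}

```bash
mkdir -p pics
cat > h.py <<'E'
import numpy as np, cv2
from workcell import get_obs, imaging, order
def cam(n):
    o=get_obs(); im,d=imaging.camera(n); c=imaging.get_calibration(n)
    K=np.array(c["camera_matrix"])
    if n=="wrist":
        from scipy.spatial.transform import Rotation as R
        T=np.eye(4);T[:3,:3]=R.from_quat(o["tool_rot"]).as_matrix();T[:3,3]=o["eef_pos"]
        T=T@np.array(c["hand_eye"])
    else:
        T=np.eye(4);T[:3,:3]=np.array(c["rotation"]);T[:3,3]=c["eye"]
    return im,d,K,T
def cloud(d,K,T):
    v,u=np.mgrid[:d.shape[0],:d.shape[1]]
    p=np.stack([(u-K[0,2])/K[0,0]*d,(v-K[1,2])/K[1,1]*d,d],-1)
    return p@T[:3,:3].T+T[:3,3]
def ray(uv,K,T,z):
    r=T[:3,:3]@np.linalg.solve(K,[uv[0],uv[1],1.]); return T[:3,3]+r*(z-T[2,3])/r[2]
E
python3 - <<'E'
from h import *
print(get_obs())
for n in ["top","side"]:
    im,d,K,T=cam(n); cv2.imwrite(f"pics/{n}0.png",im); np.savez(f"{n}0.npz",im=im,d=d,K=K,T=T); print(n,K,T)
E
```

```text
{'clock': 0.0, 'joint_pos': array([1.20996249e+00, 2.41438104e-01, 3.73022042e-03, 1.33518131e+00,
       1.08339379e-05, 1.57081558e+00]), 'joint_vel': array([ 0.00172328, -0.00134487, -0.00027055, -0.00016906, -0.0006184 ,
        0.0013669 ]), 'tau': array([-1.04355000e-03, -3.72323871e+01,  2.52405971e+01,  1.69316382e-02,
       -1.81780247e-04, -8.18390390e-06]), 'eef_pos': array([0.17631724, 0.46725363, 0.24740265]), 'tool_rot': array([ 1.79449120e-01,  9.83766699e-01, -1.02847964e-03, -1.93091083e-04]), 'ft_force': array([ 0.17073303, -0.14017314,  0.13847483]), 'ft_torque': array([ 0.01798073, -0.02711839, -0.03422037]), 'grasp_force': 0.0, 'grip_width': 0.085663924571802}Traceback (most recent call last):
  File "<stdin>", line 4, in <module>
  File "h.py", line 11, in cam
    T=np.eye(4);T[:3,:3]=np.array(c["rotation"]);T[:3,3]=c["eye"]
                ~^^^^^^^
ValueError: could not broadcast input array from shape (4,) into shape (3,3)
```

```bash
sed -i 's/^import numpy.*/&\nfrom scipy.spatial.transform import Rotation as R/; /^        from scipy/d; s/np.array(c\["rotation"\])/R.from_quat(c["rotation"]).as_matrix()/' h.py
python3 - <<'E'
from h import *
for n in ["top","side"]:
    im,d,K,T=cam(n); cv2.imwrite(f"pics/{n}0.png",im); np.savez(f"{n}0.npz",im=im,d=d,K=K,T=T); print(n,K,T)
E
```

```text
top [[520.64855362   0.         276.97312294]
 [  0.         520.64855362 209.56870948]
 [  0.           0.           1.        ]] [[-0.01993455 -0.99420923  0.10559646  0.40579408]
 [-0.99978975  0.02033021  0.00267166  0.05493824]
 [-0.00480299 -0.105521   -0.99440548  1.65757411]
 [ 0.          0.          0.          1.        ]]
side [[497.81971766   0.         280.0626581 ]
 [  0.         497.81971766 212.56748566]
 [  0.           0.           1.        ]] [[-0.99647578 -0.0461735   0.07002878  0.43694089]
 [-0.08365967  0.60768546 -0.78975911  1.28160773]
 [-0.00608953 -0.79283441 -0.6094067   1.06543416]
 [ 0.          0.          0.          1.        ]]
```

View pics/top0.png

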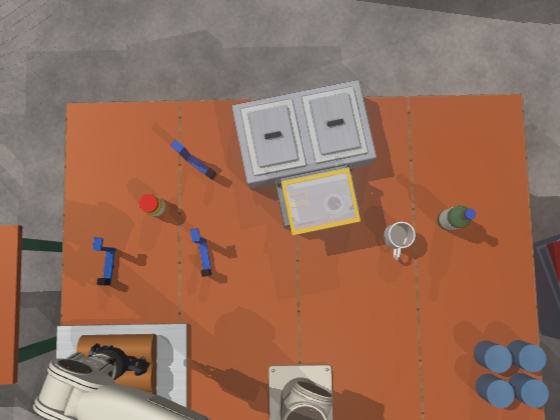

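View pics/side0.png

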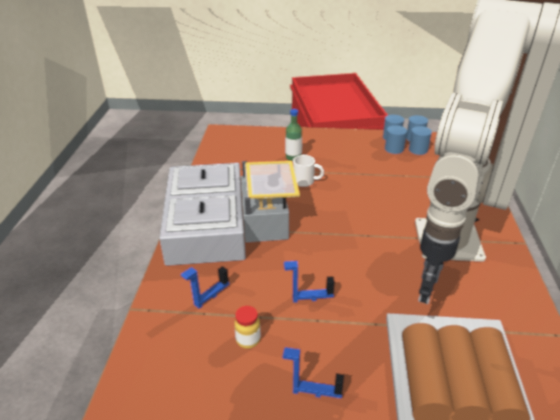

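Run:
```python
from h import *
z=np.load("top0.npz");im,d,K,T=z["im"],z["d"],z["K"],z["T"]
P=cloud(d,K,T);hsv=cv2.cvtColor(im,cv2.COLOR_BGR2HSV)
m=cv2.inRange(hsv,(22,130,120),(35,255,255)); m[:150]=0;m[250:]=0;m[:,:250]=0;m[:,400:]=0
pts=np.argwhere(m)[:,::-1]
W=np.array([ray(p,K,T,0.17) for p in pts])
r=cv2.minAreaRect((W[:,:2]*1000).astype(np.float32));print("guard",r,cv2.boxPoints(r))
zs=P[m>0][:,2];print("z rim",np.percentile(zs[zs>0],[5,50,95]))
# props
b=cv2.inRange(hsv,(105,120,60),(130,255,255))
n,l,s,c=cv2.connectedComponentsWithStats(b)
for i in range(1,n):
    if s[i,4]>60: print(i,s[i],P[l==i].mean(0).round(3),np.linalg.norm(P[l==i].mean(0)[:2]))
z=np.load("side0.npz");im2,d2,K2,T2=z["im"],z["d"],z["K"],z["T"]
h2=cv2.cvtColor(im2,cv2.COLOR_BGR2HSV);b=cv2.inRange(h2,(105,120,60),(130,255,255))
P2=cloud(d2,K2,T2)
n,l,s,c=cv2.connectedComponentsWithStats(b)
for i in range(1,n):
    if s[i,4]>60: print(i,s[i],P2[l==i].mean(0).round(3),np.linalg.norm(P2[l==i].mean(0)[:2]))
cr=np.hstack([cv2.resize(im[210:300,160:260],(400,360),interpolation=cv2.INTER_CUBIC),cv2.resize(im2[250:340,270:370],(400,360),interpolation=cv2.INTER_CUBIC)])
cv2.imwrite("pics/crop1.png",cr)
```

```text
guard ((586.3653564453125, -66.20979309082031), (156.49322509765625, 199.06515502929688), 10.423154830932617) [[ 491.40286    17.524231]
 [ 527.417    -178.25604 ]
 [ 681.3279   -149.94382 ]
 [ 645.3137     45.836456]]
z rim [0.16334572 0.16937855 0.17584986]
1 [171 140  13  12  82] [0.764 0.353 0.138] 0.8416814955552797
3 [465 209  10  10  79] [ 0.538 -0.479  0.209] 0.7202537681952033
4 [191 229  10  13  91] [0.496 0.297 0.154] 0.5785148413258157
5 [ 93 238  22  41 341] [0.44  0.585 0.068] 0.7317451252928698
6 [199 243  11  26 176] [0.439 0.287 0.038] 0.5241917248574219
2 [285 262  48  39 418] [0.455 0.313 0.062] 0.552157228616958
3 [182 269  46  38 465] [0.74  0.339 0.062] 0.8137342082239861
4 [284 349  57  48 662] [0.436 0.599 0.054] 0.7404560821683188
```

View pics/crop1.png

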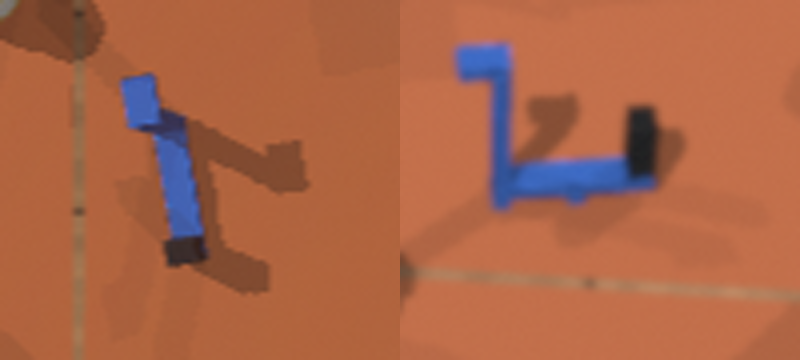

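Top view: three look-alikes: A (105,262), B (202,252), C (193,160). B is nearest the base at (302,395), 0.52 m off against 0.73 and 0.84, so B is the one meant. The crop confirms a blue L prop, black handle at top pixel (206,272), nose at (195,236).

Run:
```python
from h import *
z=np.load("top0.npz");im,d,K,T=z["im"],z["d"],z["K"],z["T"]
hsv=cv2.cvtColor(im,cv2.COLOR_BGR2HSV)
sub=(slice(262,280),slice(196,216))
k=np.zeros(im.shape[:2],np.uint8);k[sub]=(hsv[sub][...,2]<60)*255
P=cloud(d,K,T)
q=np.argwhere(k)[:,::-1];print(len(q),q.min(0),q.max(0),np.percentile(P[k>0][:,2],[10,50,90]))
h=ray(q.mean(0),K,T,.068);print("handle",h)
b=cv2.inRange(hsv,(105,120,60),(130,255,255));
l=cv2.connectedComponents(b)[1]
qn=np.argwhere(l==l[235,195])[:,::-1];n=ray(qn.mean(0),K,T,.138);print("nose mid",n)
qb=np.argwhere(l==l[255,204])[:,::-1];W=np.array([ray(p,K,T,.022) for p in qb]);print("bar",W.mean(0),cv2.minAreaRect((W[:,:2]*1000).astype(np.float32)))
v=n-h;print("yaw",np.degrees(np.arctan2(v[1],v[0])),np.hypot(*v[:2]))
o=get_obs();M=R.from_quat(o["tool_rot"]).as_matrix();print(M.round(3), "tool y ang",np.degrees(np.arctan2(M[1,1],M[0,1])))
```

```text
45 [202 269] [210 275] [0.03678197 0.06912388 0.07508184]
handle [0.38802928 0.27780084 0.068     ]
nose mid [0.49736969 0.29986953 0.138     ]
bar [0.43898068 0.28960232 0.022     ] ((439.8287353515625, 289.4656066894531), (82.5820541381836, 21.577795028686523), 9.218648910522461)
yaw 11.41097220558695 0.11154529178806473
[[-0.936  0.353 -0.001]
 [ 0.353  0.936 -0.002]
 [-0.    -0.002 -1.   ]] tool y ang 69.32679136781115
```

apply_moves:
  targets:
    - [[0.65,-0.59,-0.1,4,1],[0.65,-0.59,-0.1,4,1],[0.65,-0.59,-0.1,4,1],[0.65,-0.59,-0.1,4,1],[0.65,-0.59,-0.1,4,1],[0.65,-0.59,-0.1,4,1],[0.65,-0.59,-0.1,4,1],[0.65,-0.59,-0.1,4,1]]

```text
clock: 0.82
eef_pos: [0.3854, 0.2775, 0.2159]
tool_rot: [-0.1, 0.995, -0.0, -0.0]
ft_force: [0.3, 0.4, -0.0]
grip_width: 0.0853
grasp_force: 0.0
```

Run:
```python
from h import *
im,d,K,T=cam("wrist");o=get_obs();print(o["eef_pos"],o["joint_pos"],T)
np.savez("w1.npz",im=im,d=d,K=K,T=T)
cv2.imwrite("pics/w1.png",im)
M=R.from_quat(o["tool_rot"]).as_matrix();print("tool y",np.degrees(np.arctan2(M[1,1],M[0,1])))
P=cloud(d,K,T);hsv=cv2.cvtColor(im,cv2.COLOR_BGR2HSV)
b=(cv2.inRange(hsv,(105,120,40),(130,255,255))>0)
for lo,hi in((.015,.03),(.12,.145)):
    m=b&(P[...,2]>lo)&(P[...,2]<hi)
    if m.sum()>50:print(lo,m.sum(),cv2.minAreaRect((P[m][:,:2]*1000).astype(np.float32)))
m=(hsv[...,2]<70)&(P[...,2]>.06)&(P[...,2]<.08)&(np.hypot(P[...,0]-.388,P[...,1]-.278)<.04)
print(m.sum(), np.median(P[m],0) if m.any() else 0,cv2.minAreaRect((P[m][:,:2]*1000).astype(np.float32)) if m.any() else 0)
```

```text
[0.38931259 0.27352849 0.2151095 ] [ 0.61542004  0.2110581  -0.12104911  1.23912895 -0.00490842  0.41779471] [[-1.99389084e-01  9.38819949e-01  2.80822180e-01  3.13536829e-01]
 [ 9.79920367e-01  1.91102713e-01  5.68843419e-02  2.62942556e-01]
 [-2.61725513e-04  2.86525491e-01 -9.58072583e-01  3.41267985e-01]
 [ 0.00000000e+00  0.00000000e+00  0.00000000e+00  1.00000000e+00]]
tool y 101.32294640325026
0.015 2990 ((421.310546875, 439.0892028808594), (107.57660675048828, 333.0796203613281), 2.9067764282226562)
0.12 995 ((487.7016906738281, 300.6182861328125), (19.288074493408203, 23.321748733520508), 10.414860725402832)
599 [0.38467406 0.28266436 0.07153676] ((385.9764404296875, 283.0111389160156), (19.288467407226562, 23.79631996154785), 8.830535888671875)
```

View pics/w1.png

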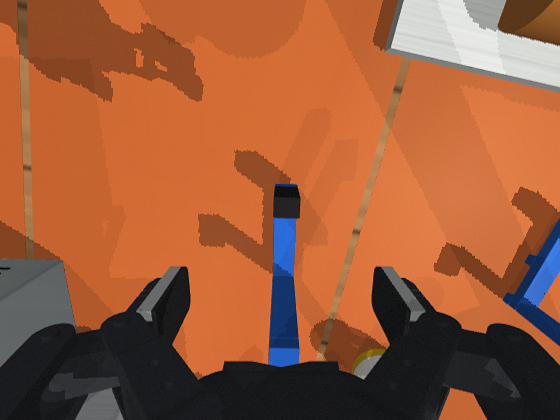

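apply_moves:
  targets:
    - [[0.03,0.1,0,-1,1],[0,0,-0.8,-1,1],[0,0,-0.8,0,1],[0,0,-0.8,0,1],[0,0,-0.8,0,1],[0,0,-0.6,0,1],[0,0,-0.3,0,1],[0,0,0,0,1]]

```text
clock: 1.53
eef_pos: [0.3826, 0.2823, 0.0492]
tool_rot: [-0.082, 0.997, -0.002, -0.003]
ft_force: [0.7, 0.2, 1.2]
grip_width: 0.0854
grasp_force: 0.0
```

apply_moves:
  targets:
    - [[0,0,0,0,-1],[0,0,0,0,-1],[0,0,0,0,-1],[0,0,0,0,-1],[0,0,0,0,-1],[0,0,0,0,-1],[0,0,0,0,-1],[0,0,0,0,-1]]

```text
clock: 2.2
eef_pos: [0.3863, 0.2835, 0.0534]
tool_rot: [-0.081, 0.997, 0.001, 0.001]
ft_force: [-1.5, -0.1, 5.1]
grip_width: 0.0234
grasp_force: 59.5
```

Run:
```python
from h import *
o=get_obs();print(o["clock"],o["eef_pos"],o["ft_force"],o["ft_torque"],o["grip_width"],o["grasp_force"])
M=R.from_quat(o["tool_rot"]).as_matrix();print("tool y",np.degrees(np.arctan2(M[1,1],M[0,1])))
im,d,K,T=cam("side");P=cloud(d,K,T);hsv=cv2.cvtColor(im,cv2.COLOR_BGR2HSV)
b=(cv2.inRange(hsv,(105,120,40),(130,255,255))>0)
c=np.array([.39,.28])
m=b&(P[...,2]>.123)&(P[...,2]<.16)&(np.hypot(P[...,0]-.497,P[...,1]-.3)<.05);print("nose",P[m].mean(0),P[m].max(0))
```

```text
2.2 [0.38629034 0.28353275 0.05340037] [-1.49744488 -0.08807827  5.13453958] [ 0.03476746  0.2128405  -0.03328673] 0.02343308957832461 59.54473257064819
tool y 99.32006899932043
nose [0.49497953 0.30805751 0.13645984] [0.51155605 0.31790402 0.1432842 ]
```

apply_moves:
  targets:
    - [[0,0,0.2,0,-1],[-0.2,0,0.18,0,-1],[-0.4,-0.2,0,0,-1],[-0.4,-0.45,0,0,-1],[-0.25,-0.65,0,1,-1],[0,-0.75,0,0,-1],[0,-0.75,0,0,-1],[0,-0.75,0,0,-1]]

```text
clock: 2.92
eef_pos: [0.3342, 0.1398, 0.0677]
tool_rot: [-0.091, 0.996, -0.0, -0.0]
ft_force: [1.4, -0.7, -2.7]
grip_width: 0.024
grasp_force: 59.2
```

apply_moves:
  targets:
    - [[0,-0.75,0,0,-1],[0,-0.75,0,0,-1],[0,-0.75,0,0,-1],[0,-0.75,0,0,-1],[0,-0.75,0,0,-1],[0,-0.65,0,0,-1],[0,-0.4,0,0,-1],[0,0,0,0,-1]]

```text
clock: 3.58
eef_pos: [0.3351, -0.0532, 0.0678]
tool_rot: [-0.088, 0.996, -0.001, -0.0]
ft_force: [-0.6, -0.2, -2.8]
grip_width: 0.0232
grasp_force: 59.6
```

```bash
cat >> h.py <<'E'
H=np.array([.663,-.052]);A=np.radians(10.4);C=np.array([[np.cos(A),np.sin(A)],[-np.sin(A),np.cos(A)]])
def con(p): p=np.atleast_2d(p); return np.c_[(p[:,:2]-H)@C.T,p[:,2]]
E
python3 - <<'E'
from h import *
o=get_obs();print(o["clock"],o["eef_pos"],o["ft_force"],o["ft_torque"],o["grip_width"],o["grasp_force"])
M=R.from_quat(o["tool_rot"]).as_matrix();print("prop yaw",np.degrees(np.arctan2(M[1,1],M[0,1]))-90)
print("tcp con",con(o["eef_pos"]))
out=[]
for n in("top","side"):
    im,d,K,T=cam(n);P=cloud(d,K,T);hsv=cv2.cvtColor(im,cv2.COLOR_BGR2HSV);out.append(im)
    b=(cv2.inRange(hsv,(105,120,40),(130,255,255))>0);y=cv2.inRange(hsv,(22,130,120),(35,255,255))>0
    Q=con(P.reshape(-1,3)).reshape(P.shape)
    m=b&(Q[...,0]>-.34)&(Q[...,0]<0)&(abs(Q[...,1]-.06)<.06)
    if m.sum(): print(n,m.sum(),"blue con",np.percentile(Q[m],[2,50,98],axis=0).round(4))
    g=y&(abs(Q[...,0]+.08)<.12)&(abs(Q[...,1])<.13)&(Q[...,2]>.13);print("rim",np.percentile(Q[g],[2,50,98],axis=0).round(4))
a=cv2.resize(out[0][140:300,220:420],(400,320),interpolation=cv2.INTER_CUBIC);c=cv2.resize(out[1][140:300,200:400],(400,320),interpolation=cv2.INTER_CUBIC)
cv2.imwrite("pics/p2.png",np.hstack([a,c]))
E
```

```text
3.5833 [ 0.33507095 -0.05318589  0.06782633] [-0.55108346 -0.19207157 -2.77452075] [-0.05943551  0.21206327 -0.01188225] 0.023246435260715233 59.55848693847656
prop yaw 10.051119954960953
tcp con [[-0.32275573  0.05803107  0.06782633]]
top 170 blue con [[-0.2742  0.0476  0.0279]
 [-0.2263  0.0574  0.1444]
 [-0.1941  0.067   0.1562]]
rim [[-0.1555 -0.0981  0.1624]
 [-0.0739  0.0015  0.1695]
 [-0.0005  0.0983  0.1772]]
side 272 blue con [[-0.3208  0.0544  0.0218]
 [-0.2371  0.0698  0.0363]
 [-0.1973  0.0786  0.1537]]
rim [[-0.1549 -0.0941  0.1639]
 [-0.0875  0.0557  0.1695]
 [-0.004   0.1056  0.1742]]
```

View pics/p2.png

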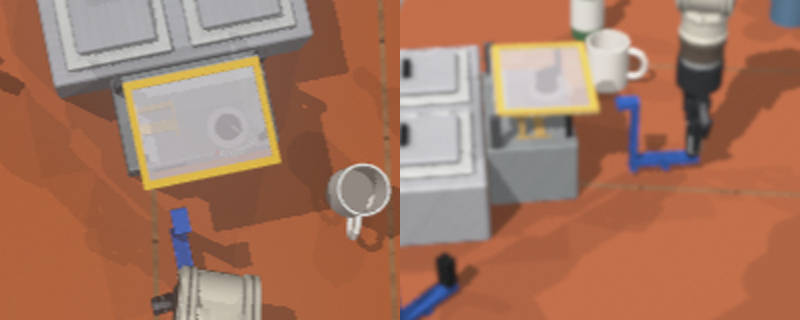

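apply_moves:
  targets:
    - [[0.2,0.06,0,0,-1],[0.4,0.09,0,0,-1],[0.4,0.08,0,0,-1],[0.4,0.07,0,0,-1],[0.4,0.07,0,0,-1],[0.25,0.05,0,0,-1],[0.08,0.01,0,0,-1],[0,0,0,0,-1]]

```text
clock: 4.35
eef_pos: [0.4215, -0.0328, 0.0673]
tool_rot: [-0.091, 0.996, 0.0, -0.0]
ft_force: [0.0, -0.9, -3.2]
grip_width: 0.0228
grasp_force: 59.5
```

apply_moves:
  targets:
    - [[0,0,0.1,0,-1],[0,0,0.15,0,-1],[0,0,0.15,0,-1],[0,0,0.15,0,-1],[0,0,0.15,0,-1],[0,0,0.15,0,-1],[0,0,0.05,0,-1],[0,0,0,0,-1]]

```text
clock: 5.02
eef_pos: [0.4214, -0.034, 0.1044]
tool_rot: [-0.09, 0.996, -0.0, 0.001]
ft_force: [0.0, -0.3, -4.9]
grip_width: 0.0234
grasp_force: 59.4
```

```bash
cat > st.py <<'E'
from h import *
import sys
def st(cams=("side",),save=None):
    o=get_obs();print(o["clock"],o["eef_pos"].round(4),"F",o["ft_force"].round(2),"T",o["ft_torque"].round(3),o["grip_width"].round(4),o["grasp_force"].round(1))
    M=R.from_quat(o["tool_rot"]).as_matrix();print("prop yaw",(np.degrees(np.arctan2(M[1,1],M[0,1]))-90).round(2),"tcp con",con(o["eef_pos"]).round(4),"Fcon",(C@o["ft_force"][:2]).round(2))
    for n in cams:
        im,d,K,T=cam(n);P=cloud(d,K,T);hsv=cv2.cvtColor(im,cv2.COLOR_BGR2HSV)
        b=(cv2.inRange(hsv,(105,120,40),(130,255,255))>0);y=cv2.inRange(hsv,(22,130,120),(35,255,255))>0
        Q=con(P.reshape(-1,3)).reshape(P.shape)
        m=b&(Q[...,0]>-.34)&(Q[...,0]<.03)&(abs(Q[...,1]-.06)<.06)
        if m.sum(): print(n,m.sum(),"blue",np.percentile(Q[m],[2,50,98],axis=0).round(4).tolist())
        g=y&(abs(Q[...,0]+.08)<.12)&(abs(Q[...,1])<.13)&(Q[...,2]>.13)
        if g.sum():
            G=Q[g];k=G[:,2]>.2
            print("rim",np.percentile(G,[2,50,98],axis=0).round(4).tolist(),"ang",np.median(np.arctan2(G[k,2]-.165,-G[k,0])) if k.any() else 0)
        if save: cv2.imwrite(f"pics/{save}_{n}.png",im)
E
python3 -c "
from st import *
st(('side','top'))"
```

```text
Traceback (most recent call last):
  File "st.py", line 4, in st
    o=get_obs();print(o["clock"],o["eef_pos"].round(4),"F",o["ft_force"].round(2),"T",o["ft_torque"].round(3),o["grip_width"].round(4),o["grasp_force"].round(1))
                                                                                                              ^^^^^^^^^^^^^^^^^^^^^
AttributeError: 'float' object has no attribute 'round'
```

```bash
sed -i 's/o\["grip_width"\].round(4),o\["grasp_force"\].round(1)/o["grip_width"],o["grasp_force"]/' st.py
python3 -c "
from st import *
st(('side','top'))"
```

```text
5.0167 [ 0.4214 -0.034   0.1044] F [ 0.05 -0.35 -4.88] T [-0.048  0.428 -0.019] 0.023405237424606037 59.40905213356018
prop yaw 10.31 tcp con [[-0.2344  0.0613  0.1044]] Fcon [-0.02 -0.35]
side 232 blue [[-0.2326, 0.0571, 0.0609], [-0.167, 0.0726, 0.0713], [-0.1301, 0.0794, 0.1585]]
rim [[-0.1491, -0.0947, 0.169], [-0.0772, 0.0384, 0.1884], [-0.0008, 0.1051, 0.2086]] ang 0.2745198085694806
top 22 blue [[-0.1615, 0.051, 0.0608], [-0.156, 0.0609, 0.0702], [-0.1495, 0.0692, 0.0773]]
rim [[-0.151, -0.0978, 0.1678], [-0.0818, 0.0018, 0.1902], [0.0013, 0.0984, 0.2085]] ang 0.2682880213691416
```

apply_moves:
  targets:
    - [[0,0,0.15,0,-1],[0,0,0.3,0,-1],[0,0,0.35,0,-1],[0,0,0.35,0,-1],[0,0,0.35,0,-1],[0,0,0.25,0,-1],[0,0,0.15,0,-1],[0,0,0,0,-1]]

```text
clock: 5.78
eef_pos: [0.4218, -0.0339, 0.1808]
tool_rot: [-0.09, 0.996, -0.0, 0.001]
ft_force: [-1.2, 0.0, -2.2]
grip_width: 0.0234
grasp_force: 59.5
```

```bash
python3 -c "
from st import *
st(('side','top'))"
```

```text
5.7833 [ 0.4218 -0.0339  0.1808] F [-1.15  0.03 -2.18] T [-0.082  0.339  0.031] 0.0233519176618861 59.54315364360809
prop yaw 10.33 tcp con [[-0.234   0.0614  0.1808]] Fcon [-1.13  0.24]
side 298 blue [[-0.2325, 0.0555, 0.135], [-0.1533, 0.0724, 0.1489], [-0.123, 0.0802, 0.2661]]
rim [[-0.1078, -0.0851, 0.1694], [-0.1011, 0.0263, 0.2681], [0.0025, 0.1017, 0.2777]] ang 0.8024981325276438
top 92 blue [[-0.1579, 0.0509, 0.1391], [-0.1332, 0.0619, 0.2627], [-0.1181, 0.0716, 0.2693]]
rim [[-0.1105, -0.0975, 0.1683], [-0.0728, -0.0008, 0.2439], [0.0048, 0.0985, 0.2797]] ang 0.8107863445635383
```

apply_moves:
  targets:
    - [[0.1,0.02,0,0,-1],[0.22,0.04,0,0,-1],[0.25,0.046,0,0,-1],[0.25,0.046,0,0,-1],[0.25,0.046,0,0,-1],[0.2,0.037,0,0,-1],[0.15,0.027,0,0,-1],[0,0,0,0,-1]]

```text
clock: 6.55
eef_pos: [0.4795, -0.023, 0.1793]
tool_rot: [-0.09, 0.996, -0.0, 0.0]
ft_force: [0.6, -0.2, -3.1]
grip_width: 0.0236
grasp_force: 59.6
```

```bash
python3 -c "
from st import *
st(('side','top'),'ins')
import cv2
a=cv2.imread('pics/ins_side.png')[120:280,180:380];b=cv2.imread('pics/ins_top.png')[130:290,220:420]
cv2.imwrite('pics/ins.png',np.hstack([cv2.resize(x,(400,320),interpolation=cv2.INTER_CUBIC) for x in (a,b)]))"
```

```text
6.55 [ 0.4795 -0.023   0.1793] F [ 0.64 -0.18 -3.08] T [-0.069  0.336  0.039] 0.02359503269584728 59.55063879489899
prop yaw 10.36 tcp con [[-0.1753  0.0616  0.1793]] Fcon [ 0.6  -0.29]
side 302 blue [[-0.1719, 0.0551, 0.1349], [-0.0917, 0.0734, 0.148], [-0.0666, 0.093, 0.2637]]
rim [[-0.06, -0.0717, 0.3023], [-0.0591, 0.0121, 0.3069], [-0.0577, 0.0843, 0.3118]] ang 1.177019326288134
rim [[-0.0648, -0.0967, 0.1701], [-0.058, -0.0039, 0.3037], [0.0062, 0.0978, 0.3137]] ang 1.1757762439775792
```

View pics/ins.png

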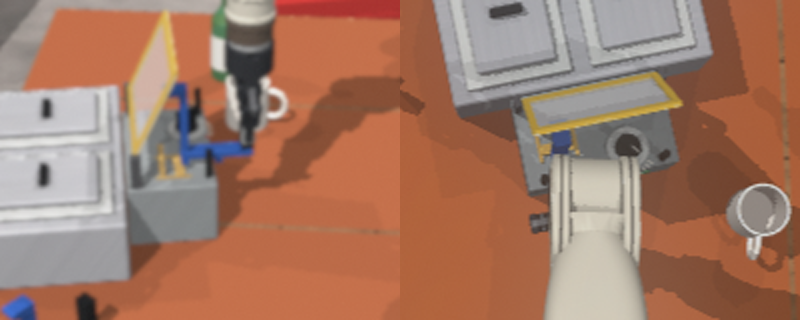

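apply_moves:
  targets:
    - [[0.05,0.009,0,0,-1],[0.05,0.009,0,0,-1],[0.05,0.009,0,0,-1],[0.05,0.009,0,0,-1],[0.05,0.009,0,0,-1],[0.05,0.009,0,0,-1],[0,0,0,0,-1],[0,0,0,0,-1]]

```text
clock: 7.32
eef_pos: [0.4898, -0.0212, 0.1795]
tool_rot: [-0.09, 0.996, -0.0, -0.0]
ft_force: [0.2, 0.2, -3.0]
grip_width: 0.0233
grasp_force: 59.6
```

```bash
python3 -c "
from st import *
st(())
im,d,K,T=cam('side');P=cloud(d,K,T);hsv=cv2.cvtColor(im,cv2.COLOR_BGR2HSV);Q=con(P.reshape(-1,3)).reshape(P.shape)
m=cv2.inRange(hsv,(12,60,70),(32,255,255))>0
m&=(Q[...,0]>-.11)&(Q[...,0]<.0)&(abs(Q[...,1]-.06)<.05)&(Q[...,2]>.105)&(Q[...,2]<.15)
for a,b in((.105,.116),(.116,.125),(.128,.15)):
  k=m&(Q[...,2]>a)&(Q[...,2]<b);print(a,k.sum(),np.percentile(Q[k],[2,25,50,75,98],axis=0).round(4).tolist() if k.any() else 0)
"
```

```text
7.3167 [ 0.4898 -0.0212  0.1795] F [ 0.18  0.18 -3.05] T [-0.058  0.263  0.005] 0.023277399797770087 59.554046988487244
prop yaw 10.32 tcp con [[-0.1648  0.0616  0.1795]] Fcon [0.21 0.15]
0.105 54 [[-0.0769, 0.0336, 0.1084], [-0.0622, 0.0655, 0.1107], [-0.0487, 0.0828, 0.1129], [-0.0359, 0.0901, 0.1143], [-0.0324, 0.0937, 0.1157]]
0.116 26 [[-0.0773, 0.0368, 0.1162], [-0.0688, 0.0746, 0.1173], [-0.0635, 0.0831, 0.1195], [-0.0423, 0.0887, 0.1204], [-0.0342, 0.0952, 0.124]]
0.128 33 [[-0.0433, 0.0396, 0.1289], [-0.0416, 0.049, 0.1353], [-0.0394, 0.0709, 0.1393], [-0.0368, 0.0861, 0.1403], [-0.0358, 0.0901, 0.1432]]
```

apply_moves:
  targets:
    - [[0.05,0.009,0,0,-1],[0.05,0.009,0,0,-1],[0.05,0.009,0,0,-1],[0.05,0.009,0,0,-1],[0.025,0.0045,0,0,-1],[0.025,0.0045,0,0,-1],[0,0,0,0,-1],[0,0,0,0,-1]]

```text
clock: 8.03
eef_pos: [0.4997, -0.0193, 0.1794]
tool_rot: [-0.09, 0.996, 0.0, -0.0]
ft_force: [-0.5, 0.1, -3.0]
grip_width: 0.0234
grasp_force: 59.6
```

```bash
python3 -c "
from st import *
st(())"
```

```text
8.0333 [ 0.4997 -0.0193  0.1794] F [-0.45  0.09 -2.97] T [-0.061  0.224 -0.046] 0.02336441017274967 59.552650451660156
prop yaw 10.33 tcp con [[-0.1547  0.0616  0.1794]] Fcon [-0.43  0.17]
```

apply_moves:
  targets:
    - [[0.025,0.0045,0,0,-1],[0.025,0.0045,0,0,-1],[0,0,0,0,-1],[0,0,0,0,-1]]

```text
clock: 8.37
eef_pos: [0.5018, -0.019, 0.1795]
tool_rot: [-0.09, 0.996, -0.0, 0.0]
ft_force: [-0.5, -0.3, -3.6]
grip_width: 0.0234
grasp_force: 59.6
```

```bash
python3 -c "
from st import *
st(())"
```

```text
8.3667 [ 0.5018 -0.019   0.1795] F [-0.5  -0.29 -3.64] T [-0.05   0.252  0.033] 0.023358169822601946 59.55570638179779
prop yaw 10.33 tcp con [[-0.1526  0.0616  0.1795]] Fcon [-0.55 -0.19]
```

Foot at about -52.6 mm; contact expected near -49. Feeling on in 1 mm steps.

apply_moves:
  targets:
    - [[0.025,0.0045,0,0,-1],[0,0,0,0,-1],[0.025,0.0045,0,0,-1],[0,0,0,0,-1]]

```text
clock: 8.7
eef_pos: [0.5039, -0.0186, 0.1795]
tool_rot: [-0.09, 0.996, -0.0, 0.0]
ft_force: [0.9, 0.1, -2.6]
grip_width: 0.0232
grasp_force: 59.6
```

apply_moves:
  targets:
    - [[0.025,0.0045,0,0,-1],[0,0,0,0,-1],[0,0,0,0,-1]]

```text
clock: 8.95
eef_pos: [0.5048, -0.0184, 0.1795]
tool_rot: [-0.09, 0.996, -0.0, -0.0]
ft_force: [0.1, 0.1, -3.0]
grip_width: 0.0231
grasp_force: 59.6
```

apply_moves:
  targets:
    - [[0.025,0.0045,0,0,-1],[0,0,0,0,-1],[0,0,0,0,-1]]

```text
clock: 9.2
eef_pos: [0.5057, -0.0183, 0.1795]
tool_rot: [-0.09, 0.996, 0.0, 0.0]
ft_force: [-1.2, 0.5, -3.8]
grip_width: 0.0233
grasp_force: 59.6
```

apply_moves:
  targets:
    - [[0.025,0.0045,0,0,-1],[0,0,0,0,-1],[0,0,0,0,-1]]

```text
clock: 9.45
eef_pos: [0.5064, -0.0181, 0.1794]
tool_rot: [-0.09, 0.996, -0.0, -0.0]
ft_force: [-1.7, 0.4, -2.0]
grip_width: 0.0234
grasp_force: 59.7
```

apply_moves:
  targets:
    - [[0.025,0.0045,0,0,-1],[0,0,0,0,-1],[0,0,0,0,-1]]

```text
clock: 9.7
eef_pos: [0.5065, -0.0181, 0.1793]
tool_rot: [-0.09, 0.996, -0.0, -0.001]
ft_force: [-4.7, -1.6, -0.8]
grip_width: 0.0235
grasp_force: 59.8
```

```bash
python3 -c "
from st import *
st(())"
```

```text
9.7 [ 0.5065 -0.0181  0.1793] F [-4.72 -1.64 -0.82] T [-0.262  1.114  0.018] 0.02354169170797432 59.81946408748627
prop yaw 10.32 tcp con [[-0.1478  0.0616  0.1793]] Fcon [-4.93 -0.76]
```

apply_moves:
  targets:
    - [[-0.05,-0.009,0,0,-1],[-0.042,-0.008,0,0,-1],[0,0,0,0,-1],[0,0,-0.05,0,-1],[0,0,-0.05,0,-1],[0,0,-0.05,0,-1],[0,0,0,0,-1],[0,0,0,0,-1]]

```text
clock: 10.37
eef_pos: [0.5039, -0.0186, 0.1732]
tool_rot: [-0.09, 0.996, 0.0, -0.0]
ft_force: [-1.5, 0.2, -2.5]
grip_width: 0.0229
grasp_force: 59.6
```

```bash
python3 -c "
from st import *
st(())"
```

```text
10.3667 [ 0.5039 -0.0186  0.1732] F [-1.55  0.25 -2.52] T [-0.061  0.259  0.036] 0.022860753689067082 59.62879836559296
prop yaw 10.33 tcp con [[-0.1505  0.0616  0.1732]] Fcon [-1.48  0.52]
```

apply_moves:
  targets:
    - [[0,0,-0.04,0,-1],[0,0,-0.04,0,-1],[0,0,0,0,-1],[0,0,0,0,-1]]

```text
clock: 10.7
eef_pos: [0.5039, -0.0186, 0.1701]
tool_rot: [-0.09, 0.996, -0.0, -0.0]
ft_force: [-1.3, -0.4, -3.6]
grip_width: 0.0232
grasp_force: 59.6
```

```bash
python3 -c "
from st import *
st(())"
```

```text
10.7 [ 0.5039 -0.0186  0.1701] F [-1.29 -0.45 -3.63] T [-0.08   0.327  0.038] 0.02317552822287829 59.62902367115021
prop yaw 10.33 tcp con [[-0.1505  0.0616  0.1701]] Fcon [-1.35 -0.21]
```

apply_moves:
  targets:
    - [[0,0,-0.03,0,-1],[0,0,-0.03,0,-1],[0,0,0,0,-1],[0,0,0,0,-1]]

```text
clock: 11.03
eef_pos: [0.5039, -0.0186, 0.1678]
tool_rot: [-0.09, 0.996, 0.0, -0.0]
ft_force: [0.1, -0.2, -3.0]
grip_width: 0.0232
grasp_force: 59.6
```

apply_moves:
  targets:
    - [[0,0,-0.025,0,-1],[0,0,0,0,-1],[0,0,0,0,-1]]

```text
clock: 11.28
eef_pos: [0.5041, -0.0186, 0.1669]
tool_rot: [-0.09, 0.996, -0.0, 0.0]
ft_force: [-0.5, -0.9, -2.3]
grip_width: 0.0236
grasp_force: 59.6
```

```bash
python3 -c "
from st import *
st(('side',))"
```

```text
11.2833 [ 0.5041 -0.0186  0.1669] F [-0.46 -0.86 -2.31] T [-0.011  0.223  0.025] 0.02360081741199984 59.636982679367065
prop yaw 10.33 tcp con [[-0.1503  0.0615  0.1669]] Fcon [-0.61 -0.76]
side 283 blue [[-0.147, 0.0556, 0.1196], [-0.0692, 0.0728, 0.1348], [-0.0351, 0.0957, 0.2522]]
rim [[-0.0306, -0.0779, 0.3141], [-0.0301, -0.0497, 0.3186], [-0.0289, -0.0125, 0.3202]] ang 1.3781868485176527
```

apply_moves:
  targets:
    - [[0,0,-0.02,0,-1],[0,0,0,0,-1],[0,0,0,0,-1]]

```text
clock: 11.58
eef_pos: [0.5042, -0.0186, 0.1665]
tool_rot: [-0.09, 0.996, -0.0, 0.0]
ft_force: [-1.1, -0.4, 1.2]
grip_width: 0.0233
grasp_force: 60.1
```

apply_moves:
  targets:
    - [[0,0,-0.02,0,-1],[0,0,0,0,-1],[0,0,0,0,-1]]

```text
clock: 11.83
eef_pos: [0.5042, -0.0186, 0.1665]
tool_rot: [-0.09, 0.996, -0.0, 0.001]
ft_force: [-3.5, -0.8, 5.9]
grip_width: 0.0235
grasp_force: 60.9
```

```bash
python3 -c "
from st import *
st(())"
```

```text
11.8333 [ 0.5042 -0.0186  0.1665] F [-3.46 -0.79  5.88] T [0.03  0.666 0.048] 0.023488339312690617 60.88245749473572
prop yaw 10.33 tcp con [[-0.1502  0.0615  0.1665]] Fcon [-3.55 -0.15]
```

apply_moves:
  targets:
    - [[0,0,0.015,0,-1],[0,0,0,0,0],[0,0,0,0,0],[0,0,0,0,0],[0,0,0,0,0],[0,0,0,0,0.3],[0,0,0,0,0.3],[0,0,0,0,0.3]]

```text
clock: 12.5
eef_pos: [0.5041, -0.0186, 0.1658]
tool_rot: [-0.09, 0.996, 0.0, -0.0]
ft_force: [-0.2, -0.0, 0.3]
grip_width: 0.0553
grasp_force: 0.0
```

```bash
python3 -c "
from st import *
st(('side',))"
```

```text
12.5 [ 0.5041 -0.0186  0.1658] F [-0.17 -0.04  0.32] T [0.001 0.007 0.017] 0.05532422973536859 0.0
prop yaw 10.33 tcp con [[-0.1503  0.0616  0.1658]] Fcon [-0.17 -0.01]
side 278 blue [[-0.1429, 0.0541, 0.1204], [-0.067, 0.0732, 0.1354], [-0.0354, 0.0961, 0.2519]]
rim [[-0.0289, -0.0506, 0.1842], [-0.0284, -0.0404, 0.3132], [0.0007, 0.0686, 0.3153]] ang 1.3812206806912628
```

apply_moves:
  targets:
    - [[0,0,0.2,0,0.3],[0,0,0.5,0,0.3],[0,0,0.6,0,0.3],[0,0,0.6,0,0.3],[0.2,-0.5,0.4,0,0.3],[0.3,-0.7,0,0,0.3],[0.3,-0.7,0,0,0.3],[0.16,-0.55,0,0,0.3]]

```text
clock: 13.22
eef_pos: [0.5437, -0.1183, 0.2592]
tool_rot: [-0.09, 0.996, -0.001, 0.001]
ft_force: [0.2, 0.7, -0.7]
grip_width: 0.0556
grasp_force: 0.0
```

apply_moves:
  targets:
    - [[0,0,0,0,0.3],[0,0,0,0,0.3]]

```text
clock: 13.38
eef_pos: [0.5425, -0.1176, 0.258]
tool_rot: [-0.089, 0.996, 0.0, -0.0]
ft_force: [-0.6, 0.2, -0.1]
grip_width: 0.0556
grasp_force: 0.0
```

```bash
python3 -c "
from st import *
st(('side',))
im,d,K,T=cam('wrist');cv2.imwrite('pics/k1.png',im);np.savez('k1.npz',im=im,d=d,K=K,T=T)
P=cloud(d,K,T);Q=con(P.reshape(-1,3)).reshape(P.shape)
hsv=cv2.cvtColor(im,cv2.COLOR_BGR2HSV)
m=(np.hypot(Q[...,0]+.088,Q[...,1]+.042)<.03)&(Q[...,2]>.150)&(Q[...,2]<.163)
print(m.sum(),cv2.minAreaRect((Q[m][:,:2]*1000).astype(np.float32)) if m.any() else 0, np.median(Q[m],0) if m.any() else 0)
uv=np.argwhere(m);print(uv.min(0),uv.max(0))
"
```

```text
13.3833 [ 0.5425 -0.1176  0.258 ] F [-0.58  0.19 -0.14] T [ 0.049 -0.003  0.02 ] 0.05558890467599763 0.0
prop yaw 10.19 tcp con [[-0.1304 -0.0428  0.258 ]] Fcon [-0.53  0.29]
side 288 blue [[-0.1468, 0.0557, 0.1217], [-0.0701, 0.0735, 0.1353], [-0.0354, 0.0963, 0.2521]]
rim [[-0.0291, -0.0541, 0.1841], [-0.0289, -0.051, 0.3132], [0.0007, 0.068, 0.3149]] ang 1.3786035349040104
787 ((-87.58818817138672, -41.34538269042969), (37.63858413696289, 14.316746711730957), 36.43818283081055) [-0.08968058 -0.04155712  0.15627248]
[247 262] [289 300]
```

View pics/k1.png

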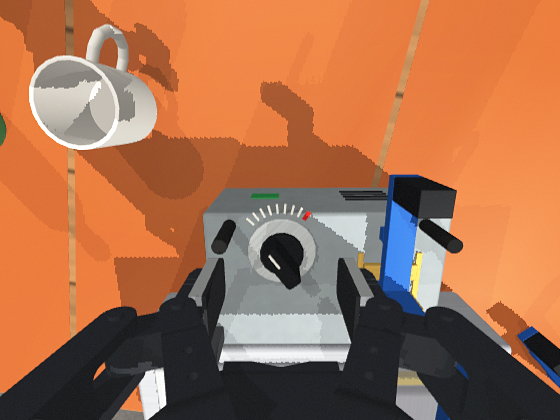

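apply_moves:
  targets:
    - [[0.2,0.05,0,6.1,-0.1],[0.25,0.05,0,6.1,-0.1],[0.25,0.05,0,6.1,-0.1],[0.25,0.05,-0.3,6.1,-0.1],[0.1,0.03,-0.5,6.1,-0.1],[0,0,-0.5,6.1,-0.1],[0,0,-0.3,0,-0.1],[0,0,0,0,-0.1]]

```text
clock: 14.15
eef_pos: [0.5822, -0.1055, 0.1908]
tool_rot: [-0.399, 0.917, 0.002, -0.003]
ft_force: [-0.4, 0.8, -0.6]
grip_width: 0.0385
grasp_force: 0.0
```

```bash
python3 -c "
from st import *
st(('side','top'),'kn')
a=cv2.imread('pics/kn_side.png')[80:260,180:380];b=cv2.imread('pics/kn_top.png')[110:290,220:420]
cv2.imwrite('pics/kn.png',np.hstack([cv2.resize(x,(400,360),interpolation=cv2.INTER_CUBIC) for x in (a,b)]))
im,d,K,T=cam('wrist');P=cloud(d,K,T);Q=con(P.reshape(-1,3)).reshape(P.shape)
m=(np.hypot(Q[...,0]+.088,Q[...,1]+.042)<.022)&(Q[...,2]>.150)&(Q[...,2]<.163)
print(m.sum(),cv2.minAreaRect((Q[m][:,:2]*1000).astype(np.float32)) if m.any() else 0)
"
```

```text
14.15 [ 0.5822 -0.1055  0.1908] F [-0.42  0.77 -0.64] T [ 0.034  0.072 -0.001] 0.03845130699243128 0.0
prop yaw 47.04 tcp con [[-0.0891 -0.038   0.1908]] Fcon [-0.27  0.83]
side 290 blue [[-0.1469, 0.056, 0.121], [-0.0714, 0.0735, 0.1352], [-0.0355, 0.0967, 0.2516]]
rim [[-0.0282, -0.0456, 0.1841], [-0.0131, 0.0223, 0.248], [0.002, 0.0903, 0.3119]] ang 1.3805444541309746
top 180 blue [[-0.1344, 0.0505, 0.1261], [-0.0974, 0.0608, 0.1336], [-0.0398, 0.0704, 0.2499]]
rim [[-0.0326, -0.0381, 0.1723], [-0.0289, 0.0381, 0.3168], [0.0056, 0.0978, 0.3227]] ang 1.3782242422502833
1491 ((-87.7099609375, -41.53866195678711), (38.02724838256836, 13.723594665527344), 36.86334228515625)
```

View pics/kn.png

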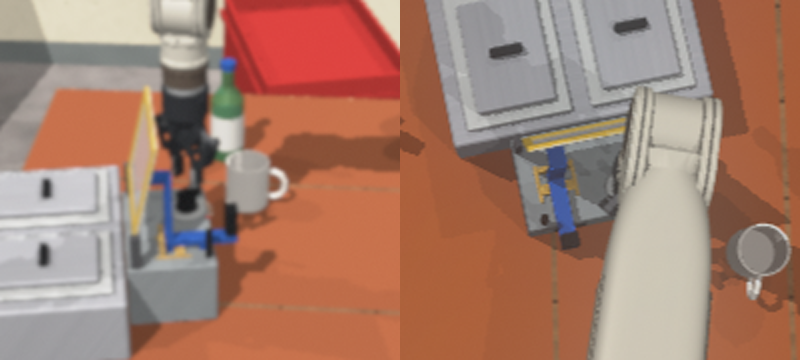

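apply_moves:
  targets:
    - [[0,0,-0.2,0,-0.1],[0,0,-0.3,0,-0.1],[0,0,-0.3,0,-0.1],[0,0,-0.15,0,-0.1],[0,0,0,0,-0.1],[0,0,0,0,-0.1]]

```text
clock: 14.8
eef_pos: [0.5845, -0.1074, 0.1562]
tool_rot: [-0.398, 0.917, -0.0, 0.0]
ft_force: [0.1, -0.7, 0.2]
grip_width: 0.0383
grasp_force: 0.0
```

```bash
python3 -c "
from st import *
st(('side',))"
```

```text
14.8 [ 0.5845 -0.1074  0.1562] F [ 0.12 -0.73  0.25] T [ 0.009  0.033 -0.006] 0.03825202450017027 0.0
prop yaw 46.92 tcp con [[-0.0872 -0.0403  0.1562]] Fcon [-0.02 -0.74]
side 308 blue [[-0.1483, 0.0553, 0.1201], [-0.066, 0.0727, 0.1364], [-0.035, 0.0961, 0.2525]]
rim [[0.0021, 0.0761, 0.1771], [0.0021, 0.0761, 0.1771], [0.0021, 0.0761, 0.1771]] ang 0
```

apply_moves:
  targets:
    - [[-0.008,-0.033,-0.08,0,-0.1],[0,0,0,0,-1],[0,0,0,0,-1],[0,0,0,0,-1],[0,0,0,0,-1],[0,0,0,0,-1],[0,0,0,0,-1]]

```text
clock: 15.43
eef_pos: [0.5842, -0.1088, 0.1532]
tool_rot: [-0.398, 0.917, -0.0, 0.0]
ft_force: [-1.5, 0.3, 4.0]
grip_width: 0.0131
grasp_force: 60.4
```

```bash
python3 -c "
from st import *
st(('side',))"
```

```text
15.4333 [ 0.5842 -0.1088  0.1532] F [-1.48  0.25  3.99] T [-0.019  0.337  0.013] 0.013085059467729336 60.371991991996765
prop yaw 46.93 tcp con [[-0.0878 -0.0416  0.1532]] Fcon [-1.41  0.52]
side 294 blue [[-0.1465, 0.0543, 0.1202], [-0.0693, 0.0737, 0.1352], [-0.0351, 0.0963, 0.2522]]
```

apply_moves:
  targets:
    - [[0,0,0,-3,-1],[0,0,0,-6,-1],[0,0,0,-6,-1],[0,0,0,-6,-1],[0,0,0,-6,-1],[0,0,0,-6,-1],[0,0,0,-6,-1],[0,0,0,-6,-1]]

```text
clock: 16.15
eef_pos: [0.5839, -0.1082, 0.1532]
tool_rot: [-0.015, 1.0, 0.0, 0.0]
ft_force: [-1.6, 0.3, 4.4]
grip_width: 0.0126
grasp_force: 60.7
```

apply_moves:
  targets:
    - [[0,0,0,-4,-1],[0,0,0,-4,-1],[0,0,0,-3,-1],[0,0,0,-2,-1],[0,0,0,0,-1],[0,0,0,0,-1]]

```text
clock: 16.65
eef_pos: [0.584, -0.1081, 0.1532]
tool_rot: [0.096, 0.995, 0.001, -0.0]
ft_force: [-3.1, 2.2, 5.0]
grip_width: 0.0128
grasp_force: 60.7
```

```bash
python3 -c "
from st import *
st(('side',))"
```

```text
16.65 [ 0.584  -0.1081  0.1532] F [-3.08  2.15  5.03] T [ 0.438  0.585 -0.02 ] 0.01280401784054027 60.72717726230621
prop yaw -11.01 tcp con [[-0.0879 -0.0409  0.1532]] Fcon [-2.64  2.67]
side 305 blue [[-0.1462, 0.0524, 0.1198], [-0.0658, 0.073, 0.1367], [-0.0355, 0.0985, 0.2529]]
rim [[-0.0292, -0.0557, 0.3141], [-0.029, -0.0521, 0.3144], [-0.0288, -0.0485, 0.3146]] ang 1.3790952037458175
```

apply_moves:
  targets:
    - [[0,0,0,-2.5,-1],[0,0,0,-2.5,-1],[0,0,0,-2.5,-1],[0,0,0,-2.5,-1],[0,0,0,0,-1],[0,0,0,0,-1]]

```text
clock: 17.2
eef_pos: [0.584, -0.108, 0.1532]
tool_rot: [0.182, 0.983, 0.001, -0.0]
ft_force: [-2.5, 3.5, 6.0]
grip_width: 0.0126
grasp_force: 60.8
```

```bash
python3 -c "
from st import *
st(())"
```

```text
17.2 [ 0.584  -0.108   0.1532] F [-2.47  3.49  6.01] T [ 0.525  0.485 -0.029] 0.012593543048372123 60.75774550437927
prop yaw -21.0 tcp con [[-0.0878 -0.0408  0.1532]] Fcon [-1.8   3.88]
```

apply_moves:
  targets:
    - [[0,0,0,-1,-1],[0,0,0,-1,-1],[0,0,0,-1,-1],[0,0,0,0,-1],[0,0,0,0,-1]]

```text
clock: 17.62
eef_pos: [0.584, -0.1079, 0.1532]
tool_rot: [0.208, 0.978, 0.001, -0.0]
ft_force: [-1.2, 2.9, 5.2]
grip_width: 0.0127
grasp_force: 60.8
```

```bash
python3 -c "
from st import *
st(())"
```

```text
17.6167 [ 0.584  -0.1079  0.1532] F [-1.15  2.87  5.23] T [0.483 0.517 0.021] 0.012722838967567754 60.754151344299316
prop yaw -23.99 tcp con [[-0.0878 -0.0407  0.1532]] Fcon [-0.61  3.03]
```

apply_moves:
  targets:
    - [[0,0,0,-1,-1],[0,0,0,-1,-1],[0,0,0,0,-1],[0,0,0,0,-1]]

```text
clock: 17.95
eef_pos: [0.584, -0.1079, 0.1532]
tool_rot: [0.223, 0.975, 0.0, -0.0]
ft_force: [-1.9, 1.9, 5.3]
grip_width: 0.0126
grasp_force: 64.3
```

```bash
python3 -c "
from st import *
st(())"
```

```text
17.95 [ 0.584  -0.1079  0.1532] F [-1.92  1.9   5.32] T [0.402 0.561 1.114] 0.012621517269494694 64.27279829978943
prop yaw -25.79 tcp con [[-0.0878 -0.0407  0.1532]] Fcon [-1.54  2.21]
```

apply_moves:
  targets:
    - [[0,0,0,-1,-1],[0,0,0,-1,-1],[0,0,0,0,-1],[0,0,0,0,-1]]

```text
clock: 18.28
eef_pos: [0.584, -0.1079, 0.1532]
tool_rot: [0.239, 0.971, 0.0, -0.0]
ft_force: [-2.4, -0.2, 5.7]
grip_width: 0.0126
grasp_force: 76.9
```

```bash
python3 -c "
from st import *
st(())"
```

```text
18.2833 [ 0.584  -0.1079  0.1532] F [-2.35 -0.18  5.67] T [0.297 0.614 1.828] 0.012595992757987406 76.8716230429709
prop yaw -27.68 tcp con [[-0.0878 -0.0407  0.1532]] Fcon [-2.35  0.25]
```

apply_moves:
  targets:
    - [[0,0,0,0,-0.2],[0,0,0,0,-0.2],[0,0,0,0,-0.2],[0,0,0,0,-0.2],[0,0,0,0,-0.2],[0,0,0.2,0,-0.2],[0,0,0.4,0,-0.2],[0,0,0.5,0,-0.2]]

```text
clock: 18.95
eef_pos: [0.5831, -0.1086, 0.1961]
tool_rot: [0.243, 0.97, -0.0, -0.002]
ft_force: [-0.3, -0.4, -0.3]
grip_width: 0.0346
grasp_force: 0.0
```

apply_moves:
  targets:
    - [[-0.1,0,0.6,0,-0.2],[-0.3,-0.05,0.6,5,-0.2],[-0.4,-0.1,0.5,6,-0.2],[-0.4,-0.1,0.2,6,-0.2],[-0.2,0,0,6,-0.2],[0,0,0,6,-0.2],[0,0,0,6,-0.2],[0,0,0,0,-0.2]]

```text
clock: 19.62
eef_pos: [0.528, -0.1189, 0.2737]
tool_rot: [-0.061, 0.998, -0.0, 0.001]
ft_force: [0.0, -0.7, 0.4]
grip_width: 0.0344
grasp_force: 0.0
```

```bash
python3 -c "
from st import *
st(('side',),'end')
im,d,K,T=cam('wrist');cv2.imwrite('pics/end_w.png',im)
P=cloud(d,K,T);Q=con(P.reshape(-1,3)).reshape(P.shape)
m=(np.hypot(Q[...,0]+.088,Q[...,1]+.042)<.022)&(Q[...,2]>.150)&(Q[...,2]<.163)
print(m.sum(),cv2.minAreaRect((Q[m][:,:2]*1000).astype(np.float32)) if m.any() else 0)
a=cv2.imread('pics/end_side.png')[80:260,180:380]
cv2.imwrite('pics/end.png',np.hstack([cv2.resize(a,(400,360),interpolation=cv2.INTER_CUBIC),cv2.resize(im[120:360,180:447],(400,360))]))
"
```

```text
19.6167 [ 0.528  -0.1189  0.2737] F [ 0.04 -0.66  0.43] T [-0.004  0.017  0.007] 0.03436304300410051 0.0
prop yaw 7.0 tcp con [[-0.1448 -0.0415  0.2737]] Fcon [-0.08 -0.66]
side 292 blue [[-0.1486, 0.0547, 0.1201], [-0.0715, 0.073, 0.1353], [-0.0354, 0.0982, 0.2522]]
rim [[-0.0289, -0.0517, 0.3129], [-0.0289, -0.0497, 0.3157], [-0.0289, -0.0477, 0.3184]] ang 1.381136676683653
676 ((-87.7186508178711, -41.39646911621094), (14.013105392456055, 37.83763885498047), 56.44182205200195)
```

View pics/end.png

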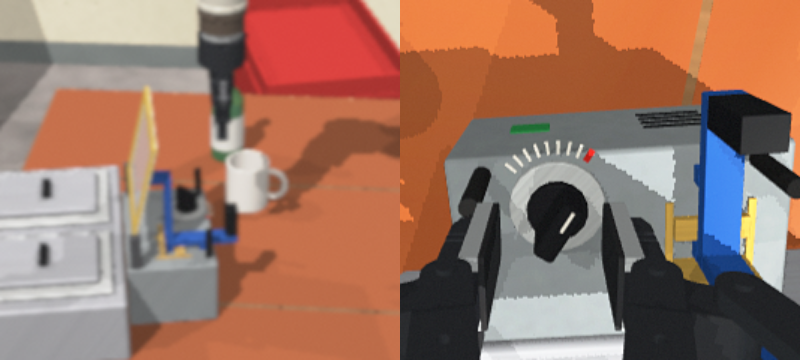

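```bash
python3 -c "
from h import *
im,d,K,T=cam('wrist');hsv=cv2.cvtColor(im,cv2.COLOR_BGR2HSV)
P=cloud(d,K,T);Q=con(P.reshape(-1,3)).reshape(P.shape);r=np.hypot(Q[...,0]+.088,Q[...,1]+.042)
red=((hsv[...,0]<8)|(hsv[...,0]>172))&(hsv[...,1]>150)&(hsv[...,2]>120)&(r<.05)&(Q[...,2]<.125)&(Q[...,2]>.105)
wh=(hsv[...,1]<60)&(hsv[...,2]>150)&(r<.02)&(Q[...,2]>.150)
bar=(r<.022)&(Q[...,2]>.150)&(Q[...,2]<.163)
for n,m in(('red',red),('white',wh),('bar',bar)):
    X=Q[m][:,:2]-[-.0877,-.0414];c=X.mean(0);w,v=np.linalg.eigh(np.cov(X.T));print(n,m.sum(),'bearing',np.degrees(np.arctan2(c[1],c[0])).round(1),'axis',np.degrees(np.arctan2(v[1,1],v[0,1])).round(1),np.hypot(*c).round(4))
"
```

```text
red 33 bearing 145.4 axis 145.3 0.0401
white 39 bearing 144.2 axis 146.3 0.0101
bar 674 bearing 169.7 axis 145.3 0.0017
```

```bash
python3 -c "
from workcell import order
print(order.job_done())"
```

```text
the job is handed in; nothing more can be done
None
```

The job is handed in at about 20 s: the prop's front foot is fully down in the catch slot, the guard stands open by itself at about 1.38 rad, and the knob is clockwise against its end stop with the bar in line with the red mark. The gripper was clear of everything, and the mug, jar and bottle were not touched.

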